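Lever up the chassis cover and hold it open

ROBOT

A 6-joint arm with a two-finger parallel gripper is mounted at the origin on the work surface. World frame = base frame: x ahead of the robot, y to its left, z up, the work surface at z = 0. Lengths are in m, angles in rad, forces in N, time in s.
With the tool pointing down it reaches from about 0.25 to 0.725 m from the base axis. Payload 4 kg.
Tool frame: the origin (TCP) lies between the finger pads, 19 mm behind the fingertips; this is the grasp point; z points along the fingers, y is the line along which they close (so a half turn about z gives the same grasp; the last joint's range is limited). The gripper opens to 85 mm and grips with 20 to 120 N. Pads are 22 mm wide; open, the fingers measure 114 mm over their backs; the gripper's body (76 mm by 85 mm) begins 54 mm behind the grasp point. The pads swing forward as they close: fully open they stand 13 mm farther back than shut.
Start: joints at [-1.249, 0.241, 0.005, 1.335, 0, 1.571], TCP at [0.158, -0.474, 0.25] pointing down, gripper open.
Joint ranges: [-2.72, 2.72], [-1.05, 1.87], [-1.09, 1.28], [-1.99, 2.15], [-1.42, 1.44], [-3.14, 3.14]. Speed limits (rad/s): [2.79, 2.79, 3.14, 3.14, 3.14, 3.14].

INTERFACE

Orientations are given as a unit quaternion [x, y, z, w].
In Python, from workcell import bot gives the robot as it stands.
- The arm moves only by the shell command python3 -m creep 'ROWS'. ROWS is JSON, one flat list of numbers, 5 for each row, row after row: the shift along the world's x, y, z in m, then the turn about the world's z in rad, then the finger opening in m, from 0 to 0.0854. In form: [x, y, z, twist, claw, x, y, z, twist, claw, ...]. A call has 1 to 10 rows; each row is the pose to reach, as a shift and turn from the pose commanded when the call began; what a row does not reach only later rows make up. A row lasts 1/12 s, in which the tool goes at most 41.7 mm and 7.16 degrees, less where a joint would pass 70% of its speed; a pose out of reach is approached as far as the arm can. A call with a gripper value outside its range is refused whole. The fingers move at their own pace and stop on an object; the grip force is fixed at half the most. Time passes only in rows, so rows that repeat a pose let the fingers close. It gives the time, the measured TCP pose, the force, the opening and the grip force at its end, in the units of the state.
- bot.get_obs(): the state, without advancing time (a new reading comes with each control period).
- bot.camera(name): name is "scene" or "top" or "wrist"; returns a dict with "pixels" (400x640x3 uint8, red, green, blue), "camera_matrix" (3x3 intrinsics, pixels), "dist_coeffs" ([k1, k2, p1, p2, k3] as OpenCV has them; the pictures are not rectified), "extrinsics" (4x4, takes a point from world to camera coordinates); the wrist camera has in their place "T_tool_cam" (4x4, takes a point from camera to tool coordinates, whose origin is the TCP and whose axes are the flange's). Camera axes: x right, y down, z forward; pixel columns grow to the right and rows downward; lengths in m; the calibration is good to about 2 mm. A picture is of the moment at which its call begins: read the wrist's pose just before it. There is no depth.
- bot.job_done(): hands the job in; it is judged then, once.
Trained networks look in the newest picture that a camera, given by its name, has taken for a name from the list of things; names that differ only in an ending like _2 or _b are one class to them, and where a whole thing is asked for, a point or a joint stands for the part that bears it (a point fixed in the world has none). Each returns a list of dicts, best first, with "score" (0 to 1); they miss things now and then, are a little off and sometimes report something else, mostly with a low value. They report only what shows in the picture. A call takes as long as a camera call. They do not tell look-alikes from the thing itself.
- bot.look_for(camera, thing): "centre" ([column, row] as shares, 0 to 1, of the picture: columns of its width, rows of its height, amid what is visible of it).
- bot.place_of(camera, thing): "centre" ([column, row] as shares, 0 to 1, of the picture: columns of its width, rows of its height: a listed point, or the origin of a listed thing).
The state is a dict: "clock": time; "joint_pos": joint angles; "joint_vel": joint speeds; "tau": joint torques, N m; "eef_pos": TCP position; "tool_rot": TCP orientation; "ft_force": force on the tool from outside, world axes, zero at the start; "ft_torque": the same for the moment, N m; "grip_width": finger opening in m; "grasp_force": force on a finger pad.
Only numpy, scipy, OpenCV 4.12 (cv2) and the standard library are available. Lean on these libraries where they do the work, as an engineer would, in place of code of your own. Each camera call takes 0.05 s, during which the arm holds its last target. There are 200 camera calls.

TASK

Pick up the blue-handled pry tool, slip its thin blade into the slot under the front lip of the grey instrument chassis's white hinged cover, and lever the cover up to 40 degrees open. It falls shut by itself, so finish while still holding it still at 40 degrees on the tool; touch the cover with the tool only, never with the gripper, do not swing it wide open, and leave the multimeter, screwdriver and tip cleaner where they are.

Things in the scene. Friction and masses are not known exactly. Their poses are not given: they have to be found in the camera images.
- unit: Grey open-topped chassis fixed left or right of centre, 160 (x) x 200 (y) x 70 high, circuit board inside. Origin: centre of underside; x runs from the front (slot side, facing the robot) to the hinge side, z up. A flange 4 thick, top at height 58, juts 12 from the front face; between it and the shut cover (underside at 70) is a slot 12 high, open to the front over the whole width.
- cover_hinge (a point): Hinge axis of the cover at mid-width: chassis frame (80, 0, 70), level with the cover's underside. The axis runs along the chassis's y.
- cover_edge (a point): Middle of the front lip of the white cover, on its underside, 182 from the hinge axis; shut, it is 22 in front of the chassis face at height 70. Cover: flat plate 4 thick, 182 deep, 204 wide, 0.2 to 0.42 kg, black vent stripes, orange mark on top at mid-lip, no handle. The point turns with the cover: x along it to the hinge, z out of its top.
- cover (a joint): Opening angle of the cover in rad: 0 shut, 0.698 = 40 degrees open, stop at 1.6. The lip rises and moves back on an arc of radius 182 about the hinge. No spring and almost no friction: it falls shut unless held.
- pry: Loose pry tool, 90 g, flat on the mat, roughly along the robot's x, blade away from the robot. Blue handle 100 long, 16 wide, 24 high, black band near the blade; a steel blade 14 wide, 2.5 thick sticks 60 out of its front end, level, centred 12 above the handle's underside. Origin: centre of the handle's underside; x to the blade tip, z up. Grasp across the 16 width.
- pry_tip (a point): Middle of the pry tool's blade tip: tool frame (110, 0, 12).
- pry_butt (a point): Middle of the rear end of the pry tool's handle: tool frame (-50, 0, 12).
- mat: Flat grey bench mat, 340 (x) x 250 (y) x 3 thick, fixed, on the other side of the centre line from the chassis. The tools and the multimeter lie on it. Origin: centre of its underside.
- screwdriver: Bystander: screwdriver, red handle, 170 long, lying on the mat beside the pry tool, about 110 from it (either side). Origin: under its middle, x along it.
- meter: Bystander: yellow multimeter, 85 x 170 x 44 high with its dial, lying on the far half of the mat. Origin: centre of its underside.
- cleaner: Bystander: round aluminium tip-cleaner pot, brass in its mouth, 72 diameter, 54 high, on the bench near the centre line, close to the robot. Origin: centre of its underside.
Mind the look-alikes: they are no part of the job. Of the things that look like the pry, the middle-sized one is meant.

How it is judged:
On the way, in this order (a step that is already met when the one before it is completed fails the run):
1. the pry tool is picked up off the mat in the gripper (contact force between the fingers and pry above 2 N and height (world z) of each of pry_tip, pry_butt above 0.035 m), for 0.2 s.
2. the blade is under the cover and has levered it ajar (over 6 degrees) (contact force between the fingers and pry above 2 N and value of joint cover above 0.105 rad and contact force between pry and cover above 0.2 N and z of pry_tip in the frame of cover_edge below 0 m), for 0.1 s.
At the end, for the whole second after the job is handed in: Cover still (under 0.05 rad/s) at 40 +-6 degrees (0.593 to 0.803 rad), resting on the pry tool (over 0.2 N), which is gripped clear of the bench (tip over 100 mm up, butt over 30); gripper and arm do not touch the cover; bystanders within 30 mm of their starts (contact force between the fingers and pry above 2 N and value of joint cover between 0.593 and 0.803 rad and velocity of joint cover between -0.05 and 0.05 rad/s and contact force between pry and cover above 0.2 N and contact force between each of the arm, the fingers and cover below 0.2 N and height (world z) of pry_tip above 0.1 m and height (world z) of pry_butt above 0.03 m and contact force between pry and mat below 0.2 N and distance of each of meter, screwdriver, cleaner from where it was at the start of the episode below 0.03 m); the arm keeps its last pose, push and grip.
It fails at once if the multimeter is pushed more than 30 mm (distance of meter from where it was at the start of the episode above 0.03 m).
It fails at once if the screwdriver is pushed more than 30 mm (distance of screwdriver from where it was at the start of the episode above 0.03 m).
It fails at once if the tip cleaner is pushed more than 30 mm (distance of cleaner from where it was at the start of the episode above 0.03 m).
It fails at once if the gripper or arm pushes on the cover (over 1 N) (contact force between any of the fingers, the arm and cover above 1 N).
It fails at once if the cover is swung open past 63 degrees (value of joint cover above 1.1 rad).
It also fails if it takes over 46 s, if anything falls off the work surface, if the arm or the gripper's body presses on something with over 40 N, if the wrist force passes 120 N, or if a joint passes its speed limit or range.

## Working session

There is one attempt and no reset: what is moved stays moved. The work goes in short steps, Python scripts to look and compute and a shell command to move; the robot and the scene stay as the last step left them, time stands still between calls to the robot, and variables do not carry over. Pictures are saved under pics/ and viewed, at most 10 in all, crops included, and the job is handed in when it is done.

```bash
mkdir -p pics; ls
cat > h.py <<'E'
import numpy as np, cv2
from workcell import bot
def ray(c,px,T=None):
    n=cv2.undistortPoints(np.array([[px]],float),np.array(c["camera_matrix"]),np.array(c["dist_coeffs"])).ravel()
    E=np.linalg.inv(np.array(c["extrinsics"])) if T is None else T
    return E[:3,3],E[:3,:3]@np.array([n[0],n[1],1])
def at(c,px,z,T=None):
    o,d=ray(c,px,T); return o+d*(z-o[2])/d[2]
def proj(c,P):
    E=np.array(c["extrinsics"]);r=cv2.Rodrigues(E[:3,:3])[0]
    return cv2.projectPoints(np.array(P,float).reshape(-1,1,3),r,E[:3,3],np.array(c["camera_matrix"]),np.array(c["dist_coeffs"]))[0].reshape(-1,2)
E
python3 - <<'E'
from h import *
o=bot.get_obs();print(o["clock"],o["eef_pos"],o["tool_rot"])
Z=dict(pry=.003,pry_tip=.015,pry_butt=.015,unit=0,cover_hinge=.07,cover_edge=.07,mat=0,screwdriver=.003,meter=.003,cleaner=0)
for n in("top","scene"):
    c=bot.camera(n);cv2.imwrite(f"pics/{n}0.png",c["pixels"][...,::-1])
    for t in Z:
        for r in bot.place_of(n,t)[:4]:
            px=np.array(r["centre"])*[640,400]; print(n,t,round(r["score"],2),px.round(),at(c,px,Z[t]).round(3))
E
```

```text
pics
0.0 [ 0.15793966 -0.47378337  0.24911171] [ 9.87083621e-01  1.60202529e-01 -1.70937709e-04 -1.02214725e-03]
top pry 0.82 [230. 280.] [0.342 0.306 0.003]
top pry 0.81 [297. 212.] [0.522 0.138 0.003]
top pry 0.51 [183. 180.] [0.599 0.436 0.003]
top pry_tip 0.82 [266. 330.] [0.221 0.209 0.015]
top pry_tip 0.8 [206. 158.] [0.657 0.377 0.015]
top pry_tip 0.63 [302. 164.] [0.647 0.128 0.015]
top pry_tip 0.16 [422. 171.] [ 0.636 -0.183  0.015]
top pry_butt 0.79 [173. 192.] [0.567 0.457 0.015]
top pry_butt 0.75 [212. 259.] [0.397 0.353 0.015]
top pry_butt 0.65 [295. 229.] [0.478 0.142 0.015]
top pry_butt 0.44 [421. 173.] [ 0.63  -0.181  0.015]
top unit 0.72 [424. 171.] [ 0.638 -0.192  0.   ]
top cover_hinge 0.71 [435. 139.] [ 0.708 -0.202  0.07 ]
top cover_hinge 0.52 [304. 166.] [0.633 0.122 0.07 ]
top cover_edge 0.89 [426. 212.] [ 0.528 -0.181  0.07 ]
top mat 0.79 [279. 168.] [0.635 0.188 0.   ]
top mat 0.59 [299. 212.] [0.522 0.134 0.   ]
top screwdriver 0.8 [257. 198.] [0.556 0.244 0.003]
top screwdriver 0.62 [277. 167.] [0.638 0.193 0.003]
top screwdriver 0.49 [435. 140.] [ 0.721 -0
[... 189 characters left out ...]
53  0.127 0.003]
scene pry_tip 0.75 [337. 252.] [0.641 0.125 0.015]
scene pry_tip 0.63 [298. 155.] [0.232 0.217 0.015]
scene pry_tip 0.55 [418. 224.] [0.662 0.375 0.015]
scene pry_butt 0.73 [315. 212.] [0.485 0.144 0.015]
scene pry_butt 0.7 [426. 197.] [0.588 0.461 0.015]
scene pry_butt 0.58 [363. 175.] [0.416 0.35  0.015]
scene cover_hinge 0.72 [229. 309.] [ 0.704 -0.196  0.07 ]
scene cover_edge 0.62 [212. 253.] [ 0.532 -0.174  0.07 ]
scene mat 0.94 [359. 245.] [0.637 0.197 0.   ]
scene screwdriver 0.5 [356. 215.] [0.543 0.245 0.003]
scene screwdriver 0.19 [230. 313.] [ 0.671 -0.19   0.003]
scene meter 0.94 [367. 271.] [0.724 0.169 0.003]
scene cleaner 0.7 [252. 215.] [ 0.394 -0.017 -0.   ]
```

```bash
python3 -c "
import cv2
a=cv2.imread('pics/top0.png')[110:350,140:460];cv2.imwrite('pics/crop0.png',cv2.resize(a,(800,600),interpolation=cv2.INTER_CUBIC))"
```

```text
(no output)
```

View pics/crop0.png

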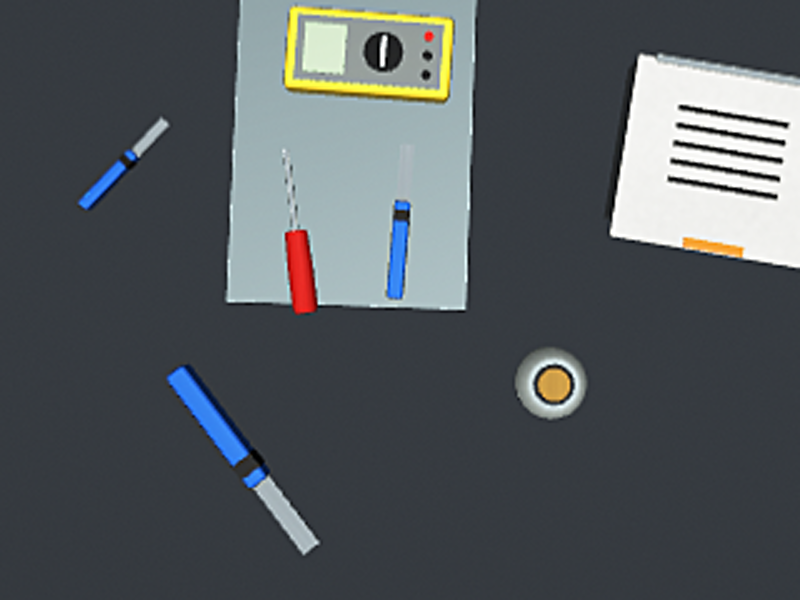

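View pics/scene0.png

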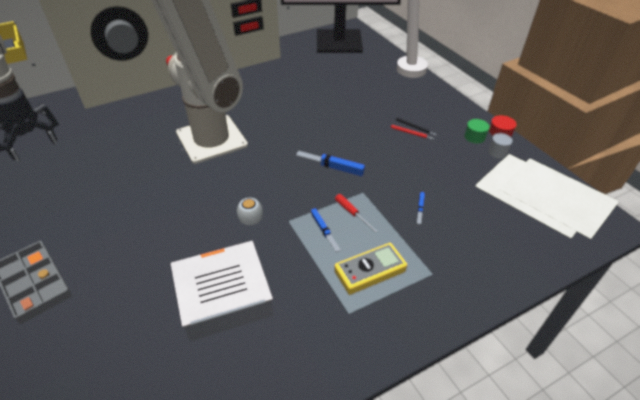

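Three blue tools appear in the crop: the small one at (125,160), off the mat; the big one at (220,450), off the mat; and the one at (400,220), lying on the mat along x. Their measured lengths are about 0.12, 0.23 and 0.17 m. The nominal length is 0.16 m, so the middle-sized one on the mat is meant. This enlarged crop confirms it: blue handle, black band near the blade, blade pointing away from the robot.

Run:
```python
from h import *
for n in("top","scene"):
    c=bot.camera(n); hsv=cv2.cvtColor(c["pixels"],cv2.COLOR_RGB2HSV)
    def rect(m,z,near):
        best=None
        for k in cv2.findContours(m,cv2.RETR_EXTERNAL,cv2.CHAIN_APPROX_NONE)[0]:
            if len(k)<12: continue
            P=np.array([at(c,p,z)[:2] for p in k[:,0].astype(float)])
            d=np.linalg.norm(P.mean(0)-near)
            if best is None or d<best[0]: best=(d,P)
        r=cv2.minAreaRect((best[1]*1000).astype(np.float32)); return r,cv2.boxPoints(r).round()
    print(n,"pry",*rect(cv2.inRange(hsv,(100,120,60),(125,255,255)),.027,(.49,.14)))
    w=cv2.inRange(hsv,(0,0,190),(179,40,255)); w=cv2.morphologyEx(w,cv2.MORPH_CLOSE,np.ones((7,7)))
    print(n,"cover",*rect(w,.074,(.62,-.19)))
    o=cv2.inRange(hsv,(8,120,120),(25,255,255)); print(n,"mark",rect(o,.074,(.53,-.18))[0])
```

```text
top pry ((517.6358642578125, 133.61798095703125), (15.723674774169922, 79.51033782958984), 86.18720245361328) [[477. 128.]
 [557. 123.]
 [558. 139.]
 [478. 144.]]
top cover ((620.7657470703125, -190.2008056640625), (204.7200164794922, 184.6620635986328), 81.51964569091797) [[ 514. -278.]
 [ 697. -305.]
 [ 727. -103.]
 [ 545.  -75.]]
top mark ((535.4873657226562, -176.7288055419922), (58.55679702758789, 9.722955703735352), 81.261962890625)
scene pry ((530.014892578125, 133.51492309570312), (19.339580535888672, 104.1406478881836), 85.99537658691406) [[477. 128.]
 [581. 120.]
 [583. 140.]
 [479. 147.]]
scene cover ((620.5532836914062, -186.89492797851562), (204.13748168945312, 181.97616577148438), 81.63943481445312) [[ 516. -275.]
 [ 696. -301.]
 [ 725.  -99.]
 [ 545.  -73.]]
scene mark ((533.6585083007812, -174.03822326660156), (55.30479049682617, 9.420409202575684), 82.53614807128906)
```

```bash
python3 -m creep '[0.19,0.303,-0.04,-0.39,0.06, 0.19,0.303,-0.04,-0.39,0.06, 0.19,0.303,-0.04,-0.39,0.06, 0.19,0.303,-0.04,-0.39,0.06, 0.19,0.303,-0.04,-0.39,0.06, 0.19,0.303,-0.04,-0.39,0.06, 0.19,0.303,-0.04,-0.39,0.06, 0.19,0.303,-0.04,-0.39,0.06, 0.19,0.303,-0.04,-0.39,0.06, 0.19,0.303,-0.04,-0.39,0.06]'
```

```text
clock: 2.03
eef_pos: [0.3504, -0.1664, 0.2096]
tool_rot: [1.0, -0.029, 0.0, -0.001]
ft_force: [0.4, 0.0, 0.2]
grip_width: 0.0596
grasp_force: 0.0
```

```bash
python3 -m creep '[0.188,0.298,-0.09,-0.01,0.06, 0.188,0.298,-0.09,-0.01,0.06, 0.188,0.298,-0.09,-0.01,0.06, 0.188,0.298,-0.09,-0.01,0.06, 0.188,0.298,-0.09,-0.01,0.06, 0.188,0.298,-0.09,-0.01,0.06, 0.188,0.298,-0.09,-0.01,0.06, 0.188,0.298,-0.09,-0.01,0.06, 0.188,0.298,-0.09,-0.01,0.06, 0.188,0.298,-0.09,-0.01,0.06]'
python3 - <<'E'
from h import *
from scipy.spatial.transform import Rotation as R
o=bot.get_obs();c=bot.camera("wrist");cv2.imwrite("pics/w1.png",c["pixels"][...,::-1])
T=np.eye(4);T[:3,:3]=R.from_quat(o["tool_rot"]).as_matrix();T[:3,3]=o["eef_pos"];T=T@np.array(c["T_tool_cam"])
print(o["eef_pos"],o["tool_rot"])
hsv=cv2.cvtColor(c["pixels"],cv2.COLOR_RGB2HSV);m=cv2.inRange(hsv,(100,120,60),(125,255,255))
for k in cv2.findContours(m,cv2.RETR_EXTERNAL,cv2.CHAIN_APPROX_NONE)[0]:
    if len(k)<60: continue
    P=np.array([at(c,p,.027,T)[:2] for p in k[:,0].astype(float)]); r=cv2.minAreaRect((P*1000).astype(np.float32)); print(r,cv2.boxPoints(r).round())
E
```

```text
clock: 2.87
eef_pos: [0.5185, -0.003, 0.1267]
tool_rot: [1.0, -0.011, -0.001, -0.016]
ft_force: [0.0, 0.1, 0.6]
grip_width: 0.0602
grasp_force: 0.0
[ 0.51854994 -0.00302356  0.1267132 ] [ 9.99820624e-01 -1.07914879e-02 -5.36211436e-04 -1.55555720e-02]
((360.5848693847656, 305.7234191894531), (100.8774185180664, 73.66828918457031), 39.041717529296875) [[298. 303.]
 [345. 245.]
 [423. 309.]
 [377. 366.]]
((519.9796752929688, 128.3209228515625), (25.32627296447754, 80.94207000732422), 86.29845428466797) [[479. 118.]
 [560. 113.]
 [561. 138.]
 [480. 144.]]
((573.861572265625, 124.87427520751953), (10.02405834197998, 25.625579833984375), 0.9729549288749695) [[569. 138.]
 [569. 112.]
 [579. 112.]
 [579. 138.]]
```

View pics/w1.png

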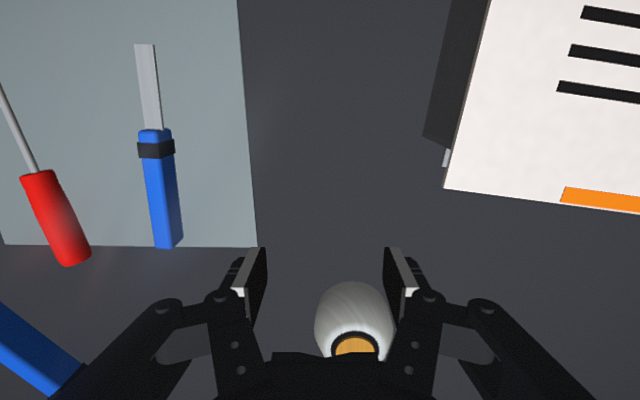

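The wrist view shows the pry at (155,190), with the screwdriver clear of it at (50,215). The pry's position agrees with the top and scene measurements. The arm is still short in y.

```bash
python3 -m creep '[0.02,0.11,0,0,0.06, 0.02,0.11,0,0,0.06, 0.02,0.11,0,0,0.06, 0.02,0.11,0,0,0.06, 0.02,0.11,0,0,0.06, 0.02,0.11,0,0,0.06]'
```

```text
clock: 3.42
eef_pos: [0.5402, 0.039, 0.1275]
tool_rot: [0.999, 0.02, -0.001, -0.032]
ft_force: [-0.1, -0.1, 0.6]
grip_width: 0.0598
grasp_force: 0.0
```

```bash
python3 -m creep '[0,0,0,0,0.06,0,0,0,0,0.06]'; python3 -c "
from h import *
o=bot.get_obs();print(np.round(o['joint_pos'],3),np.round(o['joint_vel'],2),np.round(o['tau'],1),o['eef_pos'],o['tool_rot'])"
```

```text
clock: 3.58
eef_pos: [0.5399, 0.0387, 0.1274]
tool_rot: [0.999, 0.02, -0.002, -0.032]
ft_force: [-0.6, 0.6, 0.2]
grip_width: 0.0603
grasp_force: 0.0
[ 0.038  0.406 -0.095  1.072  0.063  3.141] [-0. -0. -0. -0. -0. -0.] [  0.1 -42.7  23.    0.    0.2  -0. ] [0.53988691 0.0387414  0.12738942] [ 0.99930635  0.01964311 -0.00165602 -0.03159476]
```

Joint 6 has hit its limit, so I'll use the half-turned grasp and rotate by +π.

```bash
python3 -m creep '[0,0,0,1.2,0.06, 0,0,0,1.2,0.06, 0,0,0,1.2,0.06, 0,0,0,1.2,0.06, 0,0,0,1.2,0.06, 0,0,0,1.2,0.06, 0,0,0,1.2,0.06, 0,0,0,1.2,0.06, 0,0,0,1.2,0.06, 0,0,0,1.2,0.06]'; python3 -m creep '[0,0.08,0,1.2,0.06, 0,0.08,0,1.2,0.06, 0,0.08,0,1.2,0.06, 0,0.08,0,1.2,0.06, 0,0.08,0,1.2,0.06, 0,0.08,0,1.2,0.06, 0,0.08,0,1.2,0.06, 0,0.08,0,1.2,0.06, 0,0.08,0,1.2,0.06, 0,0.08,0,1.2,0.06]';  python3 -c "
from h import *
o=bot.get_obs();print(np.round(o['joint_pos'],3),o['eef_pos'],o['tool_rot'])"
```

```text
clock: 4.42
eef_pos: [0.54, 0.0388, 0.1274]
tool_rot: [0.812, 0.583, -0.019, -0.025]
ft_force: [0.7, -0.3, -0.2]
grip_width: 0.0599
grasp_force: 0.0
clock: 5.25
eef_pos: [0.5399, 0.1188, 0.1274]
tool_rot: [0.341, 0.939, -0.03, -0.01]
ft_force: [0.1, -0.3, -0.7]
grip_width: 0.0601
grasp_force: 0.0
[ 0.237  0.461 -0.008  1.152 -0.039  0.935] [0.53990973 0.1187826  0.12735816] [ 0.34120634  0.93944669 -0.03027967 -0.01006411]
```

```bash
python3 -m creep '[-0.002,0.013,0,0.628,0.06, -0.002,0.013,0,0.628,0.06, -0.002,0.013,0,0.628,0.06, -0.002,0.013,0,0.628,0.06, -0.002,0.013,0,0.628,0.06, -0.002,0.013,-0.03,0.628,0.06, -0.002,0.013,-0.06,0.628,0.06, -0.002,0.013,-0.06,0.628,0.06]'
python3 - <<'E'
from h import *
from scipy.spatial.transform import Rotation as R
o=bot.get_obs();print(o["eef_pos"],R.from_quat(o["tool_rot"]).as_matrix().round(3))
c=bot.camera("wrist");cv2.imwrite("pics/w2.png",c["pixels"][...,::-1])
E
```

```text
clock: 5.92
eef_pos: [0.5338, 0.1306, 0.0624]
tool_rot: [0.037, 0.999, -0.033, -0.005]
ft_force: [-1.9, -0.1, -0.5]
grip_width: 0.06
grasp_force: 0.0
[0.533843   0.13063099 0.06236292] [[-0.997  0.073 -0.013]
 [ 0.074  0.995 -0.066]
 [ 0.008 -0.067 -0.998]]
```

View pics/w2.png

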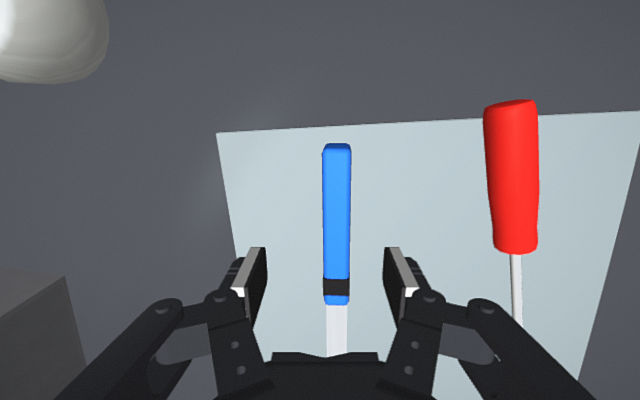

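The pry sits centred between the fingers at (337,220) and aligned with them. The screwdriver at (512,180) is outside the fingers.

```bash
python3 -m creep '[0.001,0,-0.02,0,0.06, 0.001,0,-0.039,0,0.06, 0.001,0,-0.039,0,0.06, 0.001,0,-0.039,0,0.06]'; python3 -m creep '[0,0,0,0,0, 0,0,0,0,0, 0,0,0,0,0, 0,0,0,0,0, 0,0,0,0,0, 0,0,0,0,0]'
```

```text
clock: 6.3
eef_pos: [0.5391, 0.1319, 0.0291]
tool_rot: [0.037, 0.999, -0.032, -0.001]
ft_force: [0.1, 0.4, 0.2]
grip_width: 0.0602
grasp_force: 0.0
clock: 6.8
eef_pos: [0.5403, 0.1327, 0.0301]
tool_rot: [0.037, 0.999, -0.031, 0.001]
ft_force: [-0.8, 0.7, 5.6]
grip_width: 0.0147
grasp_force: 59.6
```

```bash
python3 -m creep '[0,0,0.02,0,0, 0,0,0.05,0,0, 0,0,0.09,0,0, 0,0,0.12,0,0, 0,0,0.12,0,0, 0,0,0.12,0,0]'
python3 - <<'E'
from h import *
from scipy.spatial.transform import Rotation as R
o=bot.get_obs();print(o["eef_pos"],R.from_quat(o["tool_rot"]).as_matrix().round(3))
c=bot.camera("scene");cv2.imwrite("pics/s2.png",cv2.resize(c["pixels"][140:290,220:420,::-1],(800,600),interpolation=cv2.INTER_CUBIC))
for t in("pry_tip","pry_butt"):
  for n in("scene","top"):
    if n=="top": c=bot.camera("top")
    else: c=bot.camera("scene")
    for r in bot.place_of(n,t)[:4]:
        px=np.array(r["centre"])*[640,400]
        print(n,t,round(r["score"],2),px.round(1),at(c,px,.135).round(3))
E
```

```text
clock: 7.3
eef_pos: [0.5408, 0.1325, 0.151]
tool_rot: [0.037, 0.999, -0.031, 0.002]
ft_force: [-1.1, -0.9, -1.7]
grip_width: 0.0148
grasp_force: 58.6
[0.54077998 0.13252194 0.15097774] [[-0.997  0.074  0.003]
 [ 0.074  0.995 -0.062]
 [-0.007 -0.062 -0.998]]
scene pry_tip 0.76 [296.4 156.2] [0.368 0.147 0.135]
scene pry_tip 0.61 [420.3 223.1] [0.741 0.299 0.135]
scene pry_tip 0.49 [334.2 222.3] [0.638 0.114 0.135]
top pry_tip 0.79 [266.  327.1] [0.254 0.2   0.135]
top pry_tip 0.6 [206.4 161.1] [0.631 0.349 0.135]
scene pry_butt 0.59 [361.2 171.7] [0.512 0.273 0.135]
scene pry_butt 0.57 [311.2 177.5] [0.467 0.142 0.135]
scene pry_butt 0.57 [423.7 197.9] [0.675 0.36  0.135]
scene pry_butt 0.41 [355.9 215.2] [0.643 0.174 0.135]
top pry_butt 0.98 [214.6 253.7] [0.418 0.322 0.135]
top pry_butt 0.66 [174.6 192.2] [0.557 0.419 0.135]
```

View pics/s2.png

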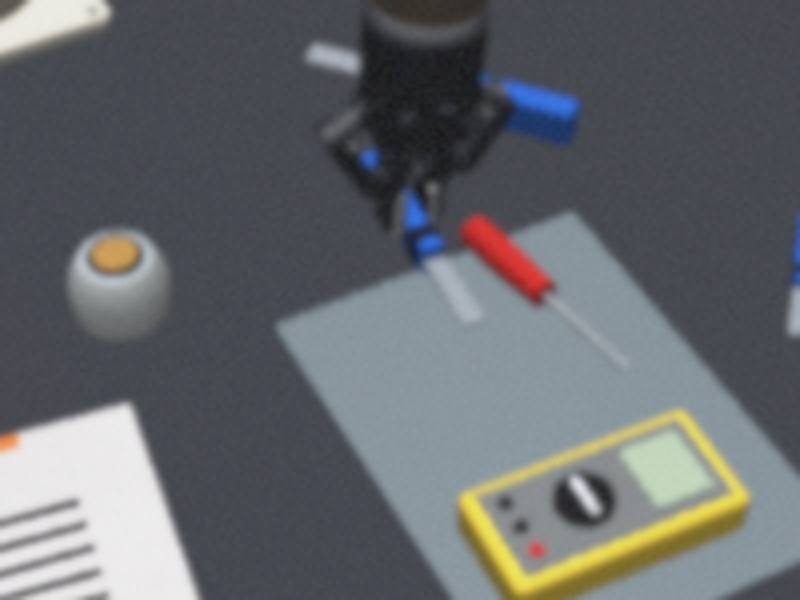

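The tool is held off the mat. In the crop its blade tip is at (473,315), and the screwdriver and meter haven't moved.

```bash
python3 -m creep '[-0.136,-0.289,0,-0.072,0, -0.136,-0.289,0,-0.072,0, -0.136,-0.289,0,-0.072,0, -0.136,-0.289,0,-0.072,0, -0.136,-0.289,0,-0.072,0, -0.136,-0.289,0,-0.072,0, -0.136,-0.289,0,-0.072,0, -0.136,-0.289,0,-0.072,0, -0.136,-0.289,0,-0.072,0, -0.136,-0.289,0,-0.072,0]';  python3 -m creep '[0,0,-0.04,0,0, 0,0,-0.07,0,0, 0,0,-0.07,0,0, 0,0,-0.07,0,0]'
python3 - <<'E'
from h import *
from scipy.spatial.transform import Rotation as R
o=bot.get_obs();M=R.from_quat(o["tool_rot"]).as_matrix();p=np.array(o["eef_pos"]);print(p,M.round(3))
u=-M[:,0]
for n in("scene","top"):
    c=bot.camera(n)
    tip=p+.0974*u+.015*M[:,2]; butt=tip-.16*u; print(tip,butt)
    for dz in(-.01,0,.01): print(n,dz,proj(c,[tip+[0,0,dz],butt+[0,0,dz]]).round(1).tolist())
    for t in("pry_tip","pry_butt","cover_edge"):
        print(t,[(round(r["score"],2),(np.array(r["centre"])*[640,400]).round(1).tolist()) for r in bot.place_of(n,t)])
    a=c["pixels"][190:340,130:330] if n=="scene" else c["pixels"][150:300,340:540]
    cv2.imwrite(f"pics/{n}3.png",cv2.resize(a[...,::-1],(800,600),interpolation=cv2.INTER_CUBIC))
E
```

```text
clock: 8.58
eef_pos: [0.4024, -0.1581, 0.1483]
tool_rot: [0.075, 0.997, -0.032, -0.001]
ft_force: [-0.4, 0.1, -0.4]
grip_width: 0.0146
grasp_force: 58.8
clock: 8.92
eef_pos: [0.402, -0.1554, 0.0773]
tool_rot: [0.072, 0.997, -0.031, -0.004]
ft_force: [-0.2, 0.4, -0.3]
grip_width: 0.0146
grasp_force: 58.8
[ 0.40204423 -0.15544062  0.0772602 ] [[-0.99   0.143 -0.012]
 [ 0.143  0.988 -0.061]
 [ 0.003 -0.062 -0.998]]
[ 0.49826026 -0.17032494  0.0620059 ] [ 0.33991413 -0.14738403  0.06247166]
scene -0.01 [[210.3, 247.6], [198.9, 205.7]]
scene 0 [[209.6, 245.1], [198.3, 203.2]]
scene 0.01 [[208.9, 242.6], [197.6, 200.7]]
pry_tip [(0.94, [300.8, 153.6]), (0.68, [208.2, 247.6]), (0.67, [356.0, 212.6]), (0.44, [418.4, 223.7])]
pry_butt [(0.73, [360.9, 172.2]), (0.66, [198.2, 204.2]), (0.59, [423.5, 197.1])]
cover_edge [(0.59, [212.0, 255.8])]
[ 0.49826026 -0.17032494  0.0620059 ] [ 0.33991413 -0.14738403  0.06247166]
top -0.01 [[419.6, 223.5], [410.0, 287.2]]
top 0 [[420.6, 223.4], [410.9, 287.7]]
top 0.01 [[421.6, 223.4], [411.8, 288.3]]
pry_tip [(0.83, [206.8, 158.6]), (0.81, [419.1, 223.7]), (0.72, [265.4, 326.3])]
pry_butt [(0.82, [213.0, 258.5]), (0.61, [410.7, 288.0]), (0.52, [172.5, 191.1])]
cover_edge [(0.69, [425.4, 209.5])]
```

View pics/scene3.png

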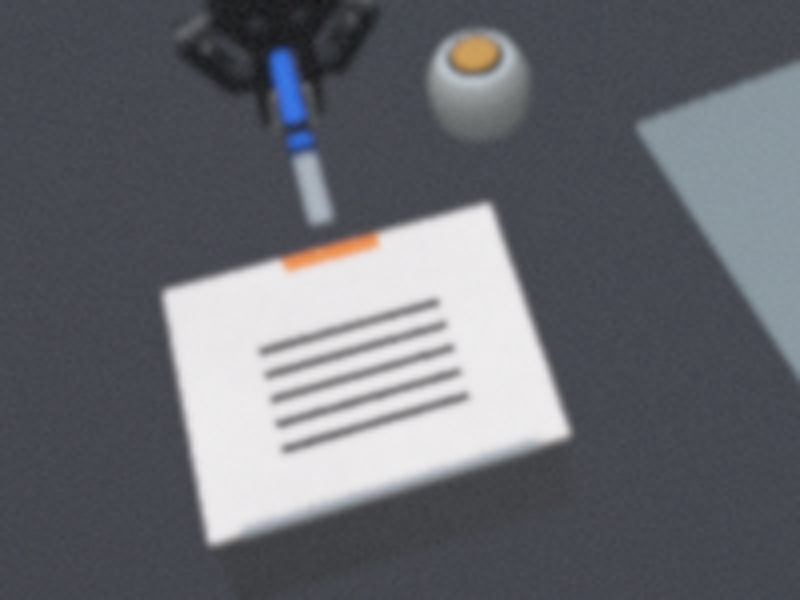

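The blade tip at crop (320,223), full-image (210,246), matches the prediction of (209.6,245.1). It points at the orange mark at (330,252), about 32 mm short of the lip. I'll insert it slowly.

```bash
python3 -m creep '[0,0,0,0,0, 0,0,0,0,0]'; python3 -m creep '[0.012,-0.0018,0.001,0,0, 0.023,-0.0034,0.001,0,0, 0.034,-0.005,0.001,0,0, 0.046,-0.0068,0.001,0,0, 0.046,-0.0068,0.001,0,0, 0.046,-0.0068,0.001,0,0]'
```

```text
clock: 9.48
eef_pos: [0.4033, -0.157, 0.0787]
tool_rot: [0.073, 0.997, -0.032, -0.001]
ft_force: [0.1, -0.7, -0.5]
grip_width: 0.0143
grasp_force: 58.8
clock: 9.98
eef_pos: [0.4492, -0.1638, 0.0792]
tool_rot: [0.073, 0.997, -0.032, -0.002]
ft_force: [-1.3, -0.0, -0.1]
grip_width: 0.0146
grasp_force: 58.8
```

```bash
python3 -m creep '[0,0,0.005,0,0, 0,0,0.010,0,0, 0.001,0,0.015,0,0, 0.001,0,0.02,0,0, 0.001,0,0.02,0,0, 0.001,0,0.02,0,0]'
python3 - <<'E'
from h import *
c=bot.camera("scene");cv2.imwrite("pics/s4.png",cv2.resize(c["pixels"][190:340,130:330,::-1],(800,600),interpolation=cv2.INTER_CUBIC))
E
```

```text
clock: 10.48
eef_pos: [0.4503, -0.1638, 0.0999]
tool_rot: [0.073, 0.997, -0.032, -0.001]
ft_force: [0.2, 1.3, -2.8]
grip_width: 0.0144
grasp_force: 58.6
```

View pics/s4.png

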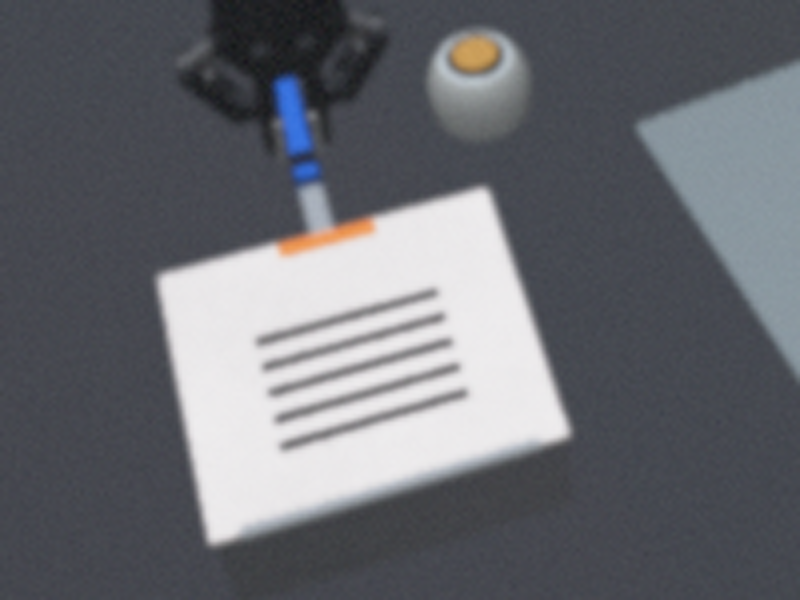

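The lip has risen: its left corner went from crop row 290 to 273, and the blade is tucked under the orange mark at (327,237). Next I'll follow the arc to about 30 degrees.

```bash
python3 -m creep '[0.001,0,0.007,0,0, 0.0015,0,0.013,0,0, 0.003,0,0.020,0,0, 0.0047,-0.0007,0.027,0,0, 0.0068,-0.001,0.034,0,0, 0.009,-0.0013,0.041,0,0, 0.0116,-0.0017,0.0475,0,0, 0.0145,-0.0021,0.054,0,0, 0.0175,-0.0026,0.0605,0,0, 0.021,-0.0031,0.067,0,0]'; python3 -m creep '[0,0,0,0,0,0,0,0,0,0]'
python3 - <<'E'
from h import *
from scipy.optimize import minimize
from scipy.spatial.transform import Rotation as R
o=bot.get_obs();p=np.array(o["eef_pos"]);M=R.from_quat(o["tool_rot"]).as_matrix();tip=p-.0974*M[:,0]+.015*M[:,2];print(p,"tip",tip)
u=np.array([.9892,-.1461,0]);v=np.array([.1461,.9892,0]);H=np.array([.711,-.202,.07])
for n in("scene","top"):
    c=bot.camera(n);hsv=cv2.cvtColor(c["pixels"],cv2.COLOR_RGB2HSV);m=cv2.inRange(hsv,(8,120,120),(25,255,255))
    cs=[k.reshape(-1,2).mean(0) for k in cv2.findContours(m,cv2.RETR_EXTERNAL,cv2.CHAIN_APPROX_NONE)[0] if len(k)>8];
    for d in(24,28,30,32,36,40):
        a=np.radians(d);q=H-u*(.176*np.cos(a)+.004*np.sin(a))+np.array([0,0,.176*np.sin(a)+.004*np.cos(a)])
        P=proj(c,[q])[0];print(n,d,P.round(1),min(cs,key=lambda k:np.hypot(*(k-P))).round(1))
    a=c["pixels"][170:320,130:330] if n=="scene" else c["pixels"][110:260,340:540]
    cv2.imwrite(f"pics/{n}5.png",cv2.resize(a[...,::-1],(800,600),interpolation=cv2.INTER_CUBIC))
E
```

```text
clock: 11.37
eef_pos: [0.4715, -0.1669, 0.1671]
tool_rot: [0.073, 0.997, -0.032, -0.001]
ft_force: [-0.7, -0.5, -2.0]
grip_width: 0.0141
grasp_force: 58.6
clock: 11.53
eef_pos: [0.4719, -0.167, 0.1668]
tool_rot: [0.073, 0.997, -0.032, -0.001]
ft_force: [0.4, -0.0, -1.7]
grip_width: 0.0146
grasp_force: 58.6
[ 0.47187767 -0.16704205  0.16681146] tip [ 0.56815281 -0.18214478  0.15215656]
scene 24 [207.9 239. ] [208.3 237.2]
scene 28 [207.5 237.5] [208.3 237.2]
scene 30 [207.4 236.9] [208.3 237.2]
scene 32 [207.2 236.4] [208.3 237.2]
scene 36 [207.  235.7] [208.3 237.2]
scene 40 [206.9 235.2] [208.3 237.2]
top 24 [433.  200.7] [436.5 196.1]
top 28 [434.7 198.3] [436.5 196.1]
top 30 [435.5 196.9] [436.5 196.1]
top 32 [436.3 195.4] [436.5 196.1]
top 36 [438.  192.2] [436.5 196.1]
top 40 [439.7 188.7] [436.5 196.1]
```

View pics/scene5.png

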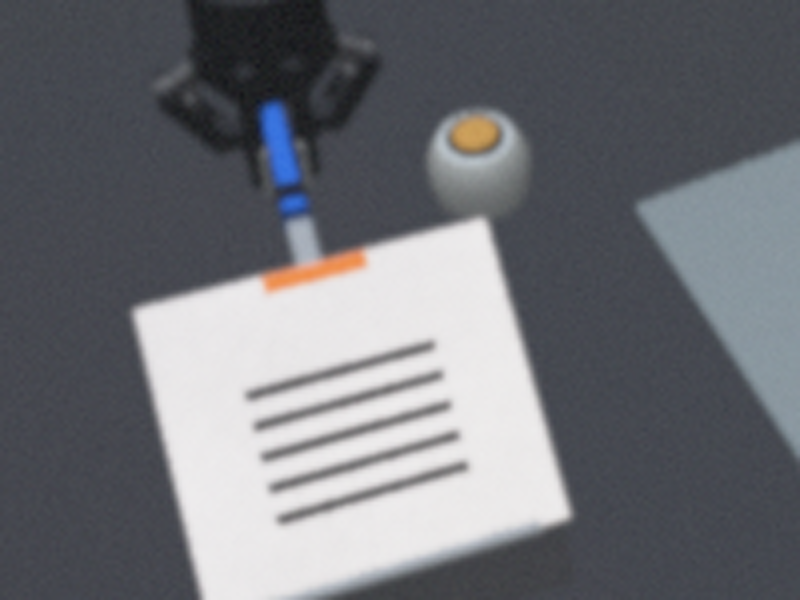

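The cover is up on the blade at the orange mark (315,270). Both the top-camera fit and the kinematics put it at about 30–31 degrees. Now the rest of the way to 40.

```bash
python3 -m creep '[0.0025,-0.0004,0.004,0,0, 0.005,-0.0007,0.008,0,0, 0.0076,-0.0011,0.012,0,0, 0.0105,-0.0015,0.016,0,0, 0.0135,-0.002,0.020,0,0, 0.015,-0.0022,0.022,0,0, 0.0164,-0.0024,0.0237,0,0, 0.0164,-0.0024,0.0237,0,0, 0.0164,-0.0024,0.0237,0,0, 0.0164,-0.0024,0.0237,0,0]'
python3 - <<'E'
from h import *
from scipy.spatial.transform import Rotation as R
o=bot.get_obs();p=np.array(o["eef_pos"]);M=R.from_quat(o["tool_rot"]).as_matrix();tip=p-.0974*M[:,0]+.015*M[:,2]
u=np.array([.9892,-.1461,0]);H=np.array([.711,-.202,.07]);d=H-tip;print("tip",tip,"theta",np.degrees(np.arctan2(-d[2]+.0013,d@u)))
for n in("scene","top"):
    c=bot.camera(n);hsv=cv2.cvtColor(c["pixels"],cv2.COLOR_RGB2HSV);m=cv2.inRange(hsv,(8,120,120),(25,255,255))
    cs=[k.reshape(-1,2).mean(0) for k in cv2.findContours(m,cv2.RETR_EXTERNAL,cv2.CHAIN_APPROX_NONE)[0] if len(k)>8]
    for e in(32,36,38,40,42,44,48):
        a=np.radians(e);q=H-u*(.176*np.cos(a)+.004*np.sin(a))+np.array([0,0,.176*np.sin(a)+.004*np.cos(a)])
        P=proj(c,[q])[0];print(n,e,P.round(1),min(cs,key=lambda k:np.hypot(*(k-P))).round(1))
    a=c["pixels"][110:260,340:540]
    if n=="top":cv2.imwrite(f"pics/{n}6.png",cv2.resize(a[...,::-1],(800,600),interpolation=cv2.INTER_CUBIC))
E
```

```text
clock: 12.47
eef_pos: [0.4874, -0.1692, 0.1899]
tool_rot: [0.073, 0.997, -0.032, -0.002]
ft_force: [-1.8, 0.6, -1.9]
grip_width: 0.0145
grasp_force: 58.7
tip [ 0.58362531 -0.18426259  0.17501701] theta 39.58352001588542
scene 32 [207.2 236.4] [207.8 236.1]
scene 36 [207.  235.7] [207.8 236.1]
scene 38 [207.  235.4] [207.8 236.1]
scene 40 [206.9 235.2] [207.8 236.1]
scene 42 [206.9 235.2] [207.8 236.1]
scene 44 [206.9 235.2] [207.8 236.1]
scene 48 [207.  235.5] [207.8 236.1]
top 32 [436.3 195.4] [440.3 187.3]
top 36 [438.  192.2] [440.3 187.3]
top 38 [438.9 190.5] [440.3 187.3]
top 40 [439.7 188.7] [440.3 187.3]
top 42 [440.6 186.8] [440.3 187.3]
top 44 [441.5 184.8] [440.3 187.3]
top 48 [443.2 180.6] [440.3 187.3]
```

View pics/top6.png

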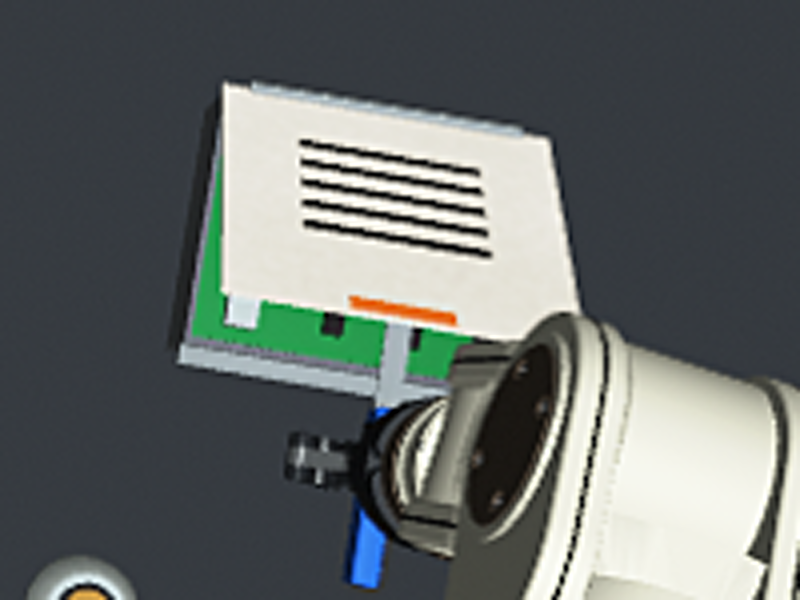

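The cover rests on the blade just below the orange mark (400,310), at about 40–41 degrees. The gripper at (400,480) is clear of it. I'll let it settle, then hand in.

```bash
python3 -m creep '[0,0,0,0,0,0,0,0,0,0,0,0,0,0,0,0,0,0,0,0,0,0,0,0,0,0,0,0,0,0]' && python3 -c "
from workcell import bot
print(bot.job_done())"
```

```text
clock: 13.07
eef_pos: [0.4875, -0.1692, 0.19]
tool_rot: [0.073, 0.997, -0.032, -0.001]
ft_force: [-0.4, -0.5, -2.0]
grip_width: 0.0146
grasp_force: 58.7
the job is handed in; nothing more can be done
None
```

I handed the job in at 13.1 s with the cover held still at about 40 degrees (camera and kinematics put it at 40–41) on the gripped pry tool, the gripper clear of it and no bystanders seen to move; the hand-in gave no verdict.

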